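Catch and close the gauge case lid

ROBOT

A 6-joint arm with a two-finger parallel gripper is mounted at the origin on the work surface. World frame = base frame: x ahead of the robot, y to its left, z up, the work surface at z = 0. Lengths are in m, angles in rad, forces in N, time in s.
With the tool pointing down it reaches from about 0.35 to 0.775 m from the base axis. Payload 5.5 kg.
Tool frame: the origin (TCP) lies between the finger pads; the fingertips stand env.nose_length ahead of it and the grasp point (between the pads) lies 8 mm behind it (env.nose_length is the distance from the TCP to the fingertips, in m); z points along the fingers, y is the direction in which the jaws open and shut (so a half turn about z gives the same grasp; the last joint's range is limited). The gripper opens to 85 mm and grips with 20 to 120 N. Pads are 22 mm wide; open, the fingers measure 114 mm over their backs; the gripper's body (76 mm by 85 mm) begins 54 mm behind the grasp point. The pads swing forward as they close: fully open they stand 13 mm farther back than shut.
Start: joints at [0.998, 0.313, 0.046, 1.304, 0, 1.431], TCP at [0.241, 0.522, 0.242] pointing down, gripper open.
Joint ranges: [-2.76, 2.76], [-0.86, 1.69], [-1.03, 1.26], [-2.2, 2.34], [-1.47, 1.5], [-3.14, 3.14]. Speed limits (rad/s): [2.57, 2.57, 3.14, 3.14, 3.14, 3.14].

INTERFACE

Orientations are given as a unit quaternion [w, x, y, z].
In Python, from workcell import env gives the robot as it stands. The module is installed in compiled form; this text tells all that it offers.
- The arm moves only by the shell command python3 -m creep 'ROWS' [FORCE]. ROWS is a JSON object of lists of equal length, an entry for each row: "hand": the finger opening in mm, from 0 to 85.4; "delta_pos": the shift along the tool's x, y, z scaled (see below), a list of three; "turn": the turn about the tool's z scaled (see below). In form: {"hand": [hand, ...], "delta_pos": [[dx, dy, dz], ...], "turn": [turn, ...]}. A call has exactly 5 rows; each row shifts and turns the commanded pose from where the row before left it, along the tool's axes as they then stand; what a row does not reach is not made up. The controller multiplies each number of a shift by 0.8 m and each number of a turn by 5 degrees. A row lasts 1/12 s, in which the tool goes at most 41.7 mm and 7.16 degrees, less where a joint would pass 70% of its speed; a pose out of reach is approached as far as the arm can. A call with a number of a shift or a turn outside -1 to 1 is refused whole. A call with a gripper value outside its range is refused whole. The fingers move at their own pace and stop on an object; FORCE is the grip in N (left out, the last holds). Time passes only in rows, so rows that do not move let the fingers close, or fill a call up. It gives the time, the measured TCP pose, the force and the opening at its end, in the units of the state.
- env.get_state(): the state, without advancing time (a new reading comes with each control period).
- env.read_camera(name): name is "scene" or "top" or "wrist"; returns a dict with "pixels" (400x640x3 uint8, red, green, blue), "depth" (400x640 float32, m along the optical axis (not along the pixel's ray), 0 where there is no reading), "fx", "fy", "cx", "cy" (pixels), "origin" and "orientation" of the camera in the world. Camera axes: x right, y down, z forward; pixel columns grow to the right and rows downward; lengths in m; the calibration is good to about 2 mm. A picture is of the moment at which its call begins.
- env.hand_in(): hands the job in, once; it reports no verdict.
Trained networks look in the newest picture that a camera, given by its name, has taken for a name from the list of things; names that differ only in an ending like _2 or _b are one class to them, and where a whole thing is asked for, a point or a joint stands for the part that bears it (a point fixed in the world has none). Each returns a list of dicts, best first, with "score" (0 to 1); they miss things now and then, are a little off and sometimes report something else, mostly with a low value. They report only what shows in the picture. A call takes as long as a camera call.
- env.find_in(camera, target): "location" ([row, column] in pixels, amid what is visible of it).
- env.pinpoint(camera, target): "location" ([row, column] in pixels: a listed point, or the origin of a listed thing).
The state is a dict: "clock": time; "joint_pos": joint angles; "qvel": joint speeds; "tau": joint torques, N m; "tcp_pos": TCP position; "orientation": TCP orientation; "wrist_force": force on the tool from outside, world axes, zero at the start; "ft_torque": the same for the moment, N m; "finger_gap": finger opening in m.
Only numpy, scipy, OpenCV 4.12 (cv2) and the standard library are available. Lean on these libraries where they do the work, as an engineer would, in place of code of your own. Each camera call takes 0.05 s, during which the arm holds its last target.

TASK

The lid of the wooden gauge case stands open on the bench. Without gripping it, tip it over from behind with a finger, catch its underside on a finger as it falls, while it is still well open, and lower it gently until the case is fully shut, with no bang. Pick nothing up and leave the other things on the bench where they are.

Things in the scene. Friction and masses are not known exactly. Their poses are not given: they have to be found in the camera images.
- case: Open wooden case, 126 (its x) by 196 (its y) by 75 mm high, screwed to the bench, holding steel gauges in a black insert that stay below its rim. Origin: centre of its underside. Its x axis points level from its front to its hinge side, which is on the left seen from the robot (world +y, give or take 0.4 rad), z up.
- case_hinge (a point): Middle of the lid's hinge line, on the case's rear top rim: 63 mm along the case's +x from its centre and 75 mm above the bench. The hinge line runs along the case's y axis.
- lid (a joint): Opening angle of the lid in rad: 0 shut (level), 1.57 upright, at most 1.70 (leaning back). The hinge is a little stiff: above about 1.35 the lid stays put; tipped further forward (below about 1.25) it falls by itself within about a second and would land at 1.5 to 2.5 rad/s. 1 to 3 N at the edge move it.
- lid_edge (a point): Middle of the lid's free front edge, at its underside: 150 mm from the hinge line. The plain wooden lid (0.3 to 0.4 kg, 196 mm wide, 14 mm thick, flat below; its upper 7 mm end 12 mm short of the edge) overhangs the case's front wall by 24 mm when shut, so a fingertip in front of the wall can be under it. It fits loosely between opened fingers but must not be squeezed.
- oil_bottle: Bystander: closed plastic bottle, 54 mm across, 130 mm tall, standing behind the hinge side or beyond the case. Origin: centre of its underside.
- chuck_key: Bystander: T-shaped steel key, 90 mm cross-bar and 93 mm stem, lying flat, 17 mm high, beyond the case, seen from the robot. Origin: under the cross-bar's middle.
- hammer: Bystander: hammer lying in front of the case, past the collar, 26 mm high. Origin: under it, its x axis along the handle towards the head.
- vee_block: Bystander: steel block 50 x 45 x 42 mm with a groove on top, behind the hinge side or beyond the case. Origin: centre of its underside.
- bolt: Bystander: round-headed bolt standing on its head, 32 mm across, 60 mm tall, behind the hinge side or beyond the case. Origin: centre of its underside.
- collar: Bystander: steel ring, 40 mm across, 18 mm high, in front of the case (the side away from the hinge). Origin: centre of its underside.
- tin_cup: Bystander: metal cup, 72 mm across, 85 mm tall, behind the hinge side or beyond the case. Origin: centre of its underside.

How it is judged:
By the outcome, as a careful person would: the job done as asked, in the order asked, and still so for the second after the job is handed in, with the robot touching nothing.
It also fails if it takes over 53 s, if anything falls off the work surface, if the arm or the gripper's body presses on something with over 40 N, if the wrist force passes 120 N, or if a joint passes its speed limit or range.

## Working session

There is one attempt and no reset: what is moved stays moved. The work goes in short steps, Python scripts to look and compute and a shell command to move; the robot and the scene stay as the last step left them, time stands still between calls to the robot, and variables do not carry over. Pictures are saved under pics/ and viewed, and the job is handed in when it is done.

```bash
mkdir -p pics; cat > h.py <<'E'
import numpy as np, cv2
from scipy.spatial.transform import Rotation as R
from workcell import env
def Rq(q): return R.from_quat([q[1],q[2],q[3],q[0]])
def world(c,px,d=None):
    r,k=px
    if d is None:
        r0,k0=int(round(r)),int(round(k)); w=c["depth"][max(0,r0-2):r0+3,max(0,k0-2):k0+3]; w=w[w>0]; d=np.median(w) if len(w) else 0
    p=np.array([(k-c["cx"])/c["fx"]*d,(r-c["cy"])/c["fy"]*d,d])
    return Rq(c["orientation"]).apply(p)+np.array(c["origin"])
def ray_z(c,px,z):
    r,k=px
    v=Rq(c["orientation"]).apply([(k-c["cx"])/c["fx"],(r-c["cy"])/c["fy"],1]); o=np.array(c["origin"])
    return o+v*(z-o[2])/v[2]
def cloud(c):
    rr,kk=np.mgrid[0:400,0:640]; d=c["depth"]
    P=np.stack([(kk-c["cx"])/c["fx"]*d,(rr-c["cy"])/c["fy"]*d,d],-1)
    W=Rq(c["orientation"]).apply(P.reshape(-1,3)).reshape(400,640,3)+np.array(c["origin"]); W[d==0]=np.nan
    return W
def save(c,n): cv2.imwrite(f"pics/{n}.png",c["pixels"][:,:,::-1])
E
python3 - <<'E'
from h import *
np.set_printoptions(precision=3,suppress=True)
print(env.nose_length,env.get_state())
for n in ["scene","top"]:
    c=env.read_camera(n); save(c,n+"0"); print(n,c["origin"],c["orientation"],c["fx"])
    for t in ["case","case_hinge","lid_edge","oil_bottle","chuck_key","hammer","vee_block","bolt","collar","tin_cup"]:
        r=env.pinpoint(n,t)[:1]
        for x in r: print(t,x, world(c,x["location"]), ray_z(c,x["location"],0.075 if t=="case_hinge" else 0))
E
```

```text
0.011 {'clock': 0.0, 'joint_pos': array([0.998, 0.314, 0.045, 1.304, 0.   , 1.431]), 'qvel': array([0.001, 0.003, 0.   , 0.001, 0.001, 0.002]), 'tau': array([  0.003, -48.063,  29.853,   0.019,  -0.   ,  -0.   ]), 'tcp_pos': array([0.241, 0.522, 0.241]), 'orientation': array([-0.   ,  0.215,  0.977, -0.001]), 'wrist_force': array([-0.342,  0.97 , -0.874]), 'ft_torque': array([-0.021, -0.039,  0.021]), 'finger_gap': 0.08531197139889457}
scene [0.878 0.46  0.892] [-0.062  0.24   0.934 -0.256] 511.2469320442877
case {'location': [213.3, 360.1], 'score': 0.57} [0.657 0.157 0.224] [0.583 0.056 0.   ]
case_hinge {'location': [217.6, 385.7], 'score': 0.8} [0.591 0.141 0.126] [0.572 0.12  0.075]
lid_edge {'location': [172.8, 401.0], 'score': 0.95} [0.565 0.126 0.224] [0.459 0.014 0.   ]
oil_bottle {'location': [343.3, 341.7], 'score': 0.6} [0.756 0.281 0.08 ] [0.744 0.263 0.   ]
chuck_key {'location': [261.4, 266.6], 'score': 0.67} [0.793 0.065 0.011] [0.792 0.06  0.   ]
hammer {'location': [153.9, 263.3], 'score': 0.55} [ 0.694 -0.156  0.019] [ 0.69  -0.169  0.   ]
vee_block {'location': [3
[... 650 characters left out ...]
4} [0.569 0.123 0.223] [0.573 0.144 0.   ]
oil_bottle {'location': [164.4, 208.8], 'score': 0.93} [0.721 0.242 0.081] [0.735 0.259 0.   ]
chuck_key {'location': [134.5, 299.2], 'score': 0.76} [0.798 0.055 0.013] [0.801 0.055 0.   ]
hammer {'location': [183.3, 401.5], 'score': 0.81} [ 0.682 -0.169  0.024] [ 0.685 -0.175  0.   ]
vee_block {'location': [158.1, 248.7], 'score': 0.79} [0.744 0.167 0.02 ] [0.748 0.17  0.   ]
bolt {'location': [230.6, 216.1], 'score': 0.15} [0.586 0.242 0.004] [0.586 0.243 0.   ]
collar {'location': [202.2, 353.9], 'score': 0.51} [ 0.644 -0.066  0.001] [ 0.644 -0.066  0.   ]
tin_cup {'location': [226.6, 215.0], 'score': 0.96} [0.595 0.245 0.004] [0.595 0.245 0.   ]
```

View pics/scene0.png

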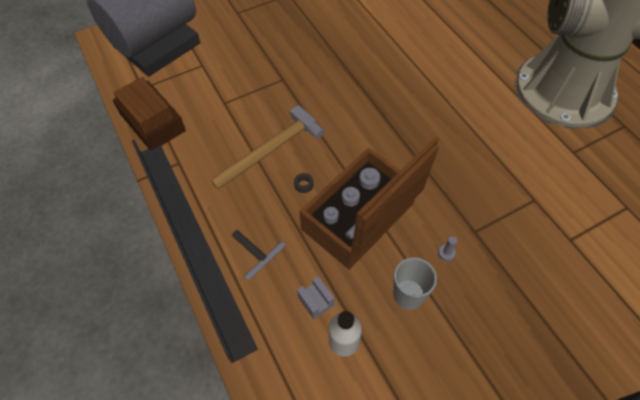

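View pics/top0.png

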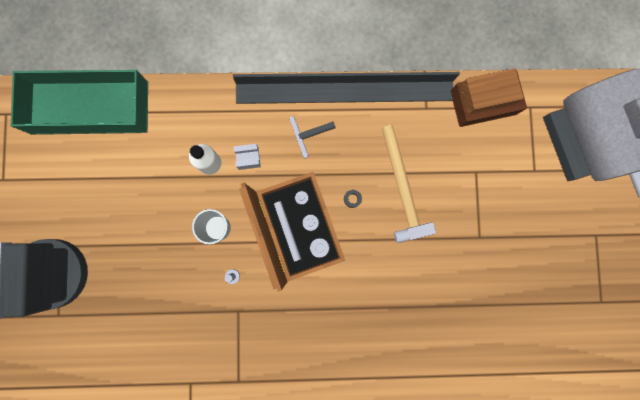

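```bash
python3 - <<'E'
from h import *
np.set_printoptions(precision=3,suppress=True)
c=env.read_camera("top"); W=cloud(c)
# top edge of lid: points z>0.2
m=(W[...,2]>0.2)&(W[...,1]<0.2)&(W[...,0]>0.4)&(W[...,1]>0.05); P=W[m]
print(len(P),P.min(0),P.max(0),P.mean(0)); 
(cx,cy),(w,h),a=cv2.minAreaRect((P[:,:2]*1000).astype(np.float32)); print(cx,cy,w,h,a)
f=np.polyfit(P[:,0],P[:,1],1);print("slope",f,np.arctan(f[0]))
# case rim
m=(abs(W[...,2]-0.075)<0.008)&(abs(W[...,0]-.58)<.15)&(abs(W[...,1]-.05)<.12);P=W[m]
print(len(P),cv2.minAreaRect((P[:,:2]*1000).astype(np.float32)),np.median(P[:,2]))
E
```

```text
976 [0.475 0.089 0.2  ] [0.662 0.162 0.228] [0.567 0.125 0.218]
567.8668212890625 126.5606918334961 195.56092834472656 14.85675048828125 18.539413452148438
slope [ 0.333 -0.064] 0.3212830608922677
1296 ((591.1151123046875, 56.154136657714844), (196.2317657470703, 126.56875610351562), 18.569766998291016) 0.07404781233828123
```

The scene view shows the open case at about (215,360), lid upright, with the cup, bolt, bottle and vee block behind it and the collar and hammer in front. The top view agrees, with the case centre at row 226, col 305. The case yaw comes out at 18.5°.

Plan: straddle the lid near its robot-side end and push it with the rear finger. The front finger catches it, then I swing the rear finger out past the lid's end and lower the lid on the front finger.

```bash
python3 -m creep '{"hand":[70,70,70,70,70],"delta_pos":[[0,0,-0.03],[0,0,-0.03],[0,0,0],[0,0,0],[0,0,0]],"turn":[-1,-1,-1,-1,-1]}'
python3 -m creep '{"hand":[70,70,70,70,70],"delta_pos":[[0,0,0],[0,0,0],[0,0,0],[0,0,0],[0,0,0]],"turn":[-1,-1,-1,-0.66,0]}'
cat >> h.py <<'E'
np.set_printoptions(precision=4,suppress=True)
H=np.array([0.571,0.116,0.075]); ex=np.array([-.318,.948,0]); ey=np.array([-.948,-.318,0])
def st(p): d=np.array(p)-H; return np.array([d@ex,d@ey,p[2]])*1000
def rep():
    s=env.get_state(); Rm=Rq(s["orientation"]).as_matrix()
    yaw=np.degrees(np.arctan2(Rm[1,1],Rm[0,1])); f=np.array(s["wrist_force"])
    print("t",round(s["clock"],2),"tcp s,t,z mm",st(s["tcp_pos"]),"yaw",round(yaw,2),"tilt",round(np.degrees(np.arccos(-Rm[2,2])),2),"F s,t,z",np.array([f@ex,f@ey,f[2]]),"gap",round(s["finger_gap"]*1000,1),"q",s["joint_pos"])
E
python3 - <<'E'
from h import *
rep(); c=env.read_camera("wrist"); save(c,"w1"); print(c["origin"],c["orientation"]); W=cloud(c); print(W[200,320])
c=env.read_camera("scene"); save(c,"s1")
E
```

```text
clock: 1.57
tcp_pos: [0.2413, 0.5223, 0.291]
orientation: [0.0, -0.004, 1.0, 0.001]
wrist_force: [-0.5, 0.1, 0.1]
finger_gap: 0.0699
clock: 1.98
tcp_pos: [0.2412, 0.522, 0.2903]
orientation: [0.0, -0.161, 0.987, 0.0]
wrist_force: [-0.4, 0.6, -0.2]
finger_gap: 0.0703
t 1.98 tcp s,t,z mm [489.7739 183.5609 290.3031] yaw 108.58 tilt 0.0 F s,t,z [ 0.7339  0.1946 -0.1685] gap 70.3 q [0.9984 0.3061 0.1527 1.4174 0.     0.6741]
[0.1717 0.4989 0.4209] [0.0838 0.5781 0.8033 0.1166]
[ 0.282   0.5456 -0.0019]
```

View pics/w1.png

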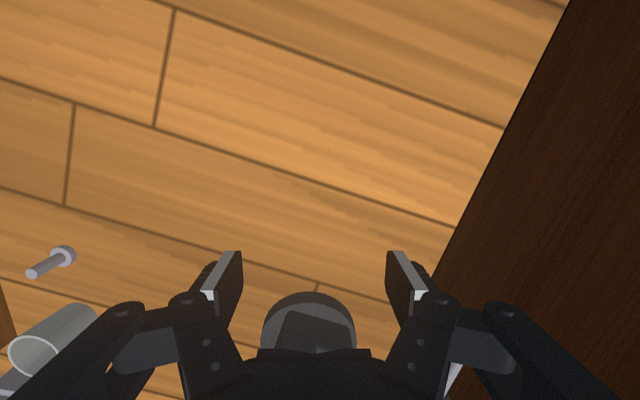

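```bash
python3 - <<'E'
from h import *
c=env.read_camera("wrist"); W=cloud(c); s=env.get_state()
Rm=Rq(s["orientation"]).as_matrix(); T=(W-np.array(s["tcp_pos"]))@Rm*1000
m=(T[...,2]<40)&(T[...,2]>-60)&(abs(T[...,0])<60)&(abs(T[...,1])<70)
P=T[m]; print(len(P),P.min(0),P.max(0))
for sg in (1,-1):
    Q=P[P[:,1]*sg>0]
    for z in range(-55,30,6):
        q=Q[abs(Q[:,2]-z)<3]
        if len(q)>5: print(sg,z,q.min(0)[:2],q.max(0)[:2],len(q))
E
```

```text
19014 [-11.7555 -67.2778 -59.9995] [18.9343 67.9231  4.9914]
1 -55 [-11.7555  25.7823] [18.2564 67.2728] 2028
1 -49 [-11.5698  30.4176] [15.2542 67.5567] 3320
1 -43 [-10.323   33.1051] [15.1484 66.4121] 990
1 -37 [ 3.557  34.6187] [14.9019 58.2381] 275
1 -31 [-6.2693 34.7289] [12.9614 41.9491] 493
1 -25 [-10.2925  34.5742] [12.7452 48.7985] 442
1 -19 [-9.8085 34.7199] [12.7716 48.8206] 413
1 -13 [-10.1035  34.6588] [12.8417 48.7028] 355
1 -7 [-10.115   34.7347] [12.6831 48.8777] 309
1 -1 [-9.8569 34.6823] [12.6679 47.9999] 210
1 5 [-6.1763 34.8917] [10.4541 35.4726] 36
-1 -55 [-11.6782 -67.2778] [ 18.5129 -25.7696] 2045
-1 -49 [-11.6256 -67.2074] [ 15.6977 -30.2567] 3308
-1 -43 [-11.6891 -66.7686] [ 15.458  -32.7392] 1004
-1 -37 [  4.9194 -57.9037] [ 15.0951 -34.7294] 288
-1 -31 [ -5.6247 -41.9616] [ 12.9313 -34.3313] 495
-1 -25 [-10.3216 -48.2405] [ 12.9566 -34.4484] 429
-1 -19 [-10.2299 -48.6174] [ 13.0334 -34.3044] 413
-1 -13 [-10.1776 -48.2133] [ 12.863  -34.3967] 350
-1 -7 [ -9.5839 -48.7398] [ 12.7795 -34.5687] 306
-1 -1 [ -9.7488 -46.975 ] [ 12.8298 -34.5007] 215
-1 5 [ -8.2091 -35.2365] [ 10.6958 -34.5226] 38
```

The wrist view shows both fingers at about (285,215) and (275,405), opened 70 mm. The tips are 5 mm ahead of the TCP, the fingers are 14 mm thick, and the knuckles start 43 mm behind the TCP.

```bash
python3 -m creep '{"hand":[70,70,70,70,70],"delta_pos":[[-0.0102,-0.0475,0],[-0.0102,-0.0475,0],[-0.0102,-0.0475,0],[-0.0102,-0.0475,0],[-0.0102,-0.0475,0]],"turn":[0,0,0,0,0]}'
python3 -m creep '{"hand":[70,70,70,70,70],"delta_pos":[[-0.0102,-0.0475,0],[-0.0102,-0.0475,0],[-0.0102,-0.0475,0],[-0.0102,-0.0475,0],[-0.0102,-0.0475,0]],"turn":[0,0,0,0,0]}'
python3 -m creep '{"hand":[70,70,70,70,70],"delta_pos":[[-0.0102,-0.0475,0],[-0.0102,-0.0475,0],[-0.0102,-0.0475,0],[0,0,0],[0,0,0]],"turn":[0,0,0,0,0]}'
python3 - <<'E'
from h import *
rep(); c=env.read_camera("wrist"); save(c,"w2"); W=cloud(c); s=env.get_state()
# lid points
S=np.stack([(W-H)@ex,(W-H)@ey,W[...,2]],-1)*1000
m=(S[...,2]>200)&(S[...,2]<232)&(abs(S[...,0])<60)&(abs(S[...,1])<110)
P=S[m];print(len(P), P.min(0),P.max(0)) if m.any() else 0
E
```

```text
clock: 2.55
tcp_pos: [0.3406, 0.3533, 0.2904]
orientation: [0.0, -0.161, 0.987, 0.0]
wrist_force: [0.7, 0.6, 0.3]
finger_gap: 0.0699
clock: 2.97
tcp_pos: [0.4398, 0.1858, 0.2906]
orientation: [0.0, -0.16, 0.987, 0.0]
wrist_force: [0.5, 0.0, -0.0]
finger_gap: 0.0703
clock: 3.38
tcp_pos: [0.4993, 0.0853, 0.2899]
orientation: [-0.0, -0.158, 0.987, 0.0]
wrist_force: [-0.8, 0.9, 0.4]
finger_gap: 0.0703
t 3.38 tcp s,t,z mm [ -6.2804  77.6981 289.9291] yaw 108.2 tilt 0.03 F s,t,z [1.1033 0.4273 0.4072] gap 70.3 q [ 0.0105  0.1703 -0.0241  1.3768  0.0002 -0.3071]
3131 [  5.4464 -44.0902 200.025 ] [ 20.0622  99.9409 225.6668]
```

```bash
python3 - <<'E'
from h import *
c=env.read_camera("top"); save(c,"t2"); c=env.read_camera("scene"); save(c,"s2")
E
```

```text
(no output)
```

View pics/w2.png

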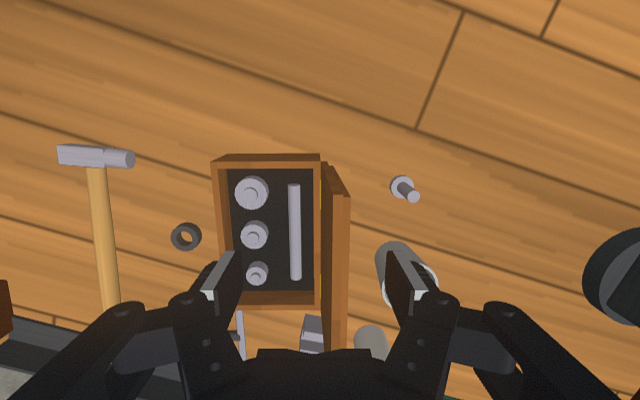

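View pics/s2.png

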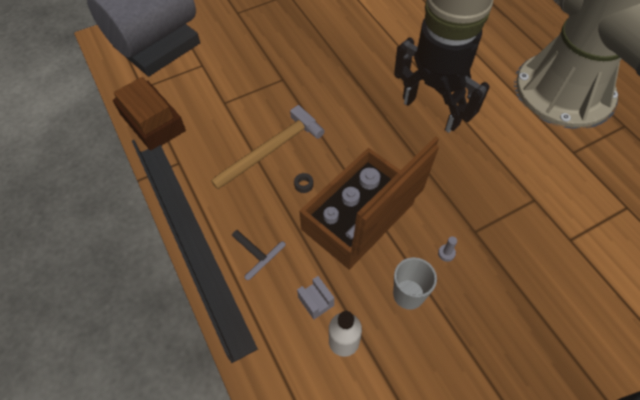

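The wrist view shows the lid edge (about row 190–340, col 335) between the fingers, with bystanders clear. Measured lid s is 5–20 mm and the fingers are at −41 and +29. Lowering now.

```bash
python3 -m creep '{"hand":[70,70,70,70,70],"delta_pos":[[0,0.003,0.035],[0,0,0.035],[0,0,0.035],[0,0,0.035],[0,0,0]],"turn":[0,0,0,0,0]}'
python3 - <<'E'
from h import *
rep()
c=env.read_camera("scene"); save(c,"s3");c=env.read_camera("top"); save(c,"t3")
E
```

```text
clock: 3.95
tcp_pos: [0.4934, 0.0911, 0.1734]
orientation: [-0.004, -0.162, 0.987, 0.001]
wrist_force: [-2.1, -0.3, -0.4]
finger_gap: 0.0698
t 3.95 tcp s,t,z mm [  1.0318  81.5208 173.4214] yaw 108.65 tilt 0.52 F s,t,z [ 0.3379  2.0725 -0.4044] gap 69.8 q [ 0.0222  0.2123 -0.2604  1.1071  0.0002 -0.3033]
```

View pics/s3.png

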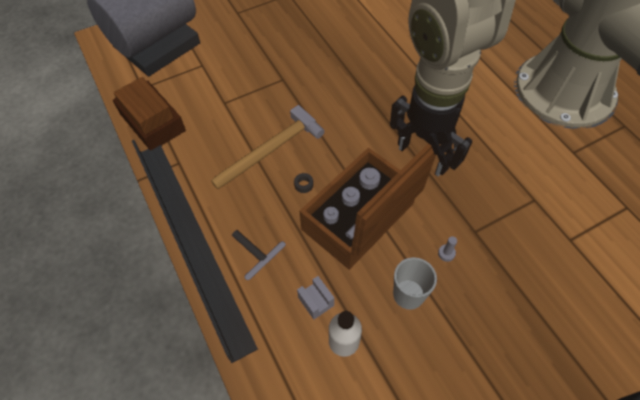

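```bash
python3 -m creep '{"hand":[70,70,70,70,70],"delta_pos":[[0,-0.012,0],[0,-0.012,0],[0,-0.012,0],[0,-0.012,0],[0,-0.012,0]],"turn":[0,0,0,0,0]}'
python3 -c "
from h import *
rep()"
```

```text
clock: 4.47
tcp_pos: [0.5141, 0.0427, 0.1792]
orientation: [0.001, -0.16, 0.987, -0.0]
wrist_force: [-0.4, 0.4, -1.3]
finger_gap: 0.07
t 4.47 tcp s,t,z mm [-51.4448  77.2422 179.2257] yaw 108.46 tilt 0.12 F s,t,z [ 0.5178  0.3002 -1.2561] gap 70.0 q [-0.073   0.2263 -0.2275  1.1149  0.0002 -0.3952]
```

```bash
python3 -m creep '{"hand":[70,70,70,70,70],"delta_pos":[[0,-0.006,0],[0,-0.006,0],[0,0,0],[0,0,0],[0,0,0]],"turn":[0,0,0,0,0]}'
python3 - <<'E'
from h import *
rep()
c=env.read_camera("scene"); save(c,"s4");c=env.read_camera("top"); save(c,"t4"); rep()
E
```

```text
clock: 4.88
tcp_pos: [0.5159, 0.0349, 0.1782]
orientation: [-0.0, -0.161, 0.987, 0.0]
wrist_force: [0.1, -0.1, 0.1]
finger_gap: 0.0703
t 4.88 tcp s,t,z mm [-59.369   78.0681 178.1518] yaw 108.5 tilt 0.03 F s,t,z [-0.1048 -0.0968  0.1453] gap 70.3 q [-0.0879  0.2311 -0.224   1.1161  0.     -0.4107]
t 4.98 tcp s,t,z mm [-59.1387  77.9787 178.2193] yaw 108.53 tilt 0.02 F s,t,z [-0.4841 -0.2036 -0.0634] gap 69.6 q [-0.0874  0.2309 -0.2241  1.1161  0.0001 -0.4108]
```

View pics/s4.png

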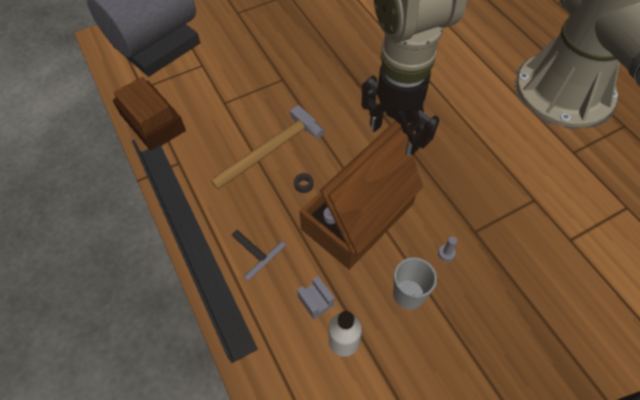

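View pics/t4.png

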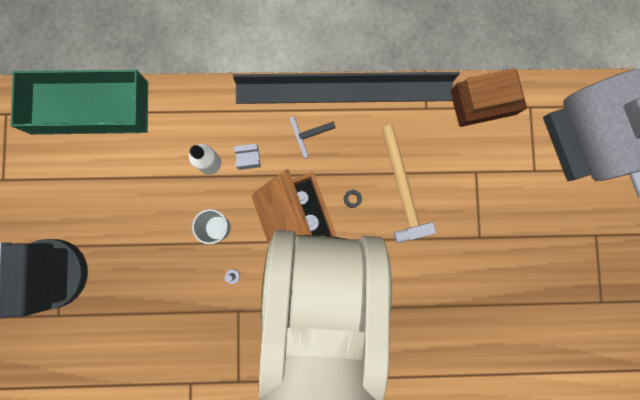

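```bash
cat >> h.py <<'E'
def lid(cam="scene"):
    c=env.read_camera(cam); W=cloud(c); S=np.stack([(W-H)@ex,(W-H)@ey,W[...,2]],-1)*1000
    m=(S[...,1]>-92)&(S[...,1]<30)&(S[...,0]<25)&(S[...,0]>-155)&(S[...,2]>80)&(S[...,2]<240)
    P=S[m]
    # polar angle of points around hinge, outer face offset 14mm
    best=None
    for th in np.arange(-0.05,1.7,0.005):
        n=-(-P[:,0]*np.sin(th)) if 0 else P[:,0]*np.sin(th)+(P[:,2]-75)*np.cos(th)
        k=(abs(n-14)<1.5).sum()
        if best is None or k>best[0]: best=(k,th)
    n=P[:,0]*np.sin(best[1])+(P[:,2]-75)*np.cos(best[1]); r=-P[:,0]*np.cos(best[1])+(P[:,2]-75)*np.sin(best[1])
    ok=abs(n-14)<4; A=np.polyfit(r[ok],n[ok],1)
    print(cam,"lid angle",round(best[1]+A[0],4),"of",len(P),best[0],"off",A, "rmax",r[ok].max()); return c
E
python3 - <<'E'
from h import *
lid("scene"); rep(); lid("scene"); rep()
E
```

```text
scene lid angle 1.0112 of 4838 2663 off [-0.0238 16.3683] rmax 138.6752718238959
t 5.03 tcp s,t,z mm [-59.0815  77.9549 178.236 ] yaw 108.53 tilt 0.01 F s,t,z [-1.1776 -0.298  -0.2865] gap 69.9 q [-0.0873  0.2309 -0.224   1.1161  0.0001 -0.4108]
scene lid angle 0.9766 of 4899 2598 off [-0.0234 16.4272] rmax 138.41894688458214
t 5.08 tcp s,t,z mm [-59.0924  77.8933 178.2599] yaw 108.54 tilt 0.01 F s,t,z [0.5456 0.8478 0.4215] gap 69.9 q [-0.0872  0.2309 -0.224   1.116   0.0001 -0.4108]
```

It is still falling, about 0.7 rad/s at 0.98 rad, and should meet the front finger at about 0.89 rad. Holding.

```bash
python3 -m creep '{"hand":[70,70,70,70,70],"delta_pos":[[0,0,0],[0,0,0],[0,0,0],[0,0,0],[0,0,0]],"turn":[0,0,0,0,0]}'
python3 - <<'E'
from h import *
rep();lid("scene"); c=lid("scene"); rep(); save(c,"s5")
E
```

```text
clock: 5.5
tcp_pos: [0.5161, 0.0349, 0.1783]
orientation: [0.0, -0.161, 0.987, 0.0]
wrist_force: [-0.4, -1.0, -0.2]
finger_gap: 0.0699
t 5.5 tcp s,t,z mm [-59.4414  77.8679 178.2867] yaw 108.51 tilt 0.0 F s,t,z [-0.8467  0.6895 -0.2277] gap 69.9 q [-0.0878  0.231  -0.2238  1.116   0.     -0.4108]
scene lid angle 0.8772 of 5135 2892 off [-0.0228 16.172 ] rmax 148.9036798755899
scene lid angle 0.8769 of 5142 2866 off [-0.0231 16.1634] rmax 138.22846947185138
t 5.6 tcp s,t,z mm [-59.4885  77.8324 178.306 ] yaw 108.5 tilt 0.01 F s,t,z [-0.1616 -0.8913 -0.7841] gap 69.6 q [-0.0879  0.231  -0.2238  1.1159  0.     -0.4108]
```

View pics/s5.png

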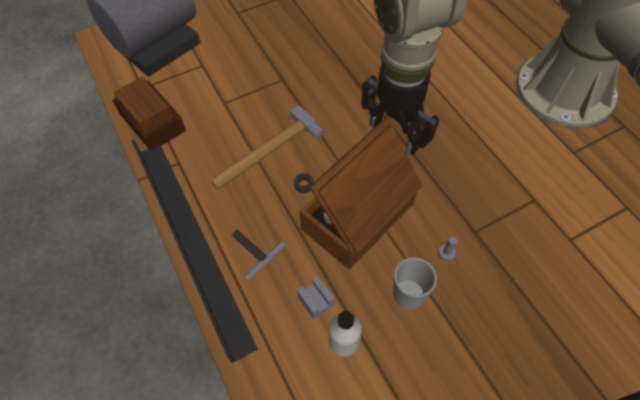

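Caught: the lid rests on the front finger at about 0.88 rad. Now I swing the rear finger out around the front finger, past the lid's near end.

```bash
python3 -m creep '{"hand":[70,70,70,70,70],"delta_pos":[[0.0046,-0.0012,0],[0.0046,-0.0012,0],[0.0046,-0.0012,0],[0.0046,-0.0012,0],[0.0046,-0.0012,0]],"turn":[-1,-1,-1,-1,-1]}'
python3 - <<'E'
from h import *
rep();lid("scene")
E
```

```text
clock: 6.02
tcp_pos: [0.5024, 0.0218, 0.1784]
orientation: [0.0, -0.373, 0.928, -0.0]
wrist_force: [0.7, -0.5, 0.7]
finger_gap: 0.0701
t 6.02 tcp s,t,z mm [-67.45    94.9703 178.442 ] yaw 133.76 tilt 0.03 F s,t,z [-0.7398 -0.4885  0.6998] gap 70.1 q [-0.1163  0.2037 -0.2585  1.108   0.0001 -0.88  ]
scene lid angle 0.8714 of 5147 2866 off [-0.0236 16.1835] rmax 137.55564869790902
```

```bash
python3 -m creep '{"hand":[70,70,70,70,70],"delta_pos":[[0.0048,-0.0007,0],[0.0048,-0.0007,0],[0.0048,-0.0007,0],[0.0048,-0.0005,0],[0.0048,-0.0005,0]],"turn":[-1,-1,-1,-1,-1]}'
python3 - <<'E'
from h import *
rep();lid("scene")
E
python3 -m creep '{"hand":[70,70,70,70,70],"delta_pos":[[0.0046,-0.0002,0],[0.0046,-0.0002,0],[0.0046,-0.0002,0],[0.0046,-0.0002,0],[0.0046,-0.0002,0]],"turn":[-1,-1,-1,-1,-1]}'
python3 - <<'E'
from h import *
rep();c=lid("scene");save(c,"s6")
E
```

```text
clock: 6.48
tcp_pos: [0.4933, 0.005, 0.1785]
orientation: [0.0, -0.564, 0.826, -0.0]
wrist_force: [0.4, 0.2, 0.1]
finger_gap: 0.0697
t 6.48 tcp s,t,z mm [-80.5303 109.0042 178.5148] yaw 158.63 tilt 0.05 F s,t,z [ 0.0567 -0.4878  0.0821] gap 69.7 q [-0.1528  0.1855 -0.2812  1.1032  0.     -1.3507]
scene lid angle 0.8702 of 5160 2835 off [-0.0248 16.1541] rmax 138.00952913153043
clock: 6.95
tcp_pos: [0.4904, -0.013, 0.1785]
orientation: [-0.0, 0.729, -0.685, 0.0]
wrist_force: [0.6, -0.7, 0.0]
finger_gap: 0.07
t 6.95 tcp s,t,z mm [-96.647  117.4096 178.4881] yaw -176.46 tilt 0.05 F s,t,z [-0.8683 -0.3171  0.0214] gap 70.0 q [-0.1904  0.1806 -0.2874  1.1021  0.0002 -1.8229]
scene lid angle 0.8672 of 5153 2846 off [-0.0228 16.0726] rmax 138.38536929493932
```

View pics/s6.png

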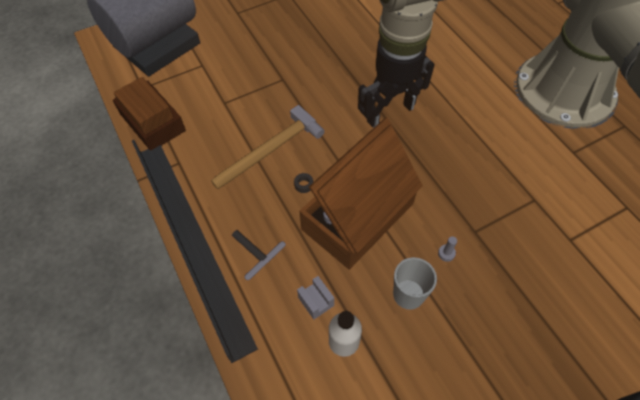

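```bash
python3 -m creep '{"hand":[70,70,70,70,70],"delta_pos":[[0.0044,0,0],[0.0044,0,0],[0.0044,0,0],[0,0,0],[0,0,0]],"turn":[-1,-1,-1,0,0]}'
python3 - <<'E'
from h import *
rep();c=lid("scene");
c=env.read_camera("wrist"); save(c,"w7")
E
```

```text
clock: 7.42
tcp_pos: [0.4918, -0.0234, 0.1783]
orientation: [0.0, 0.81, -0.587, 0.0]
wrist_force: [0.5, -1.4, 0.5]
finger_gap: 0.0701
t 7.42 tcp s,t,z mm [-106.9245  119.4369  178.2962] yaw -161.82 tilt 0.01 F s,t,z [-1.4697 -0.0515  0.4928] gap 70.1 q [-0.2106  0.1844 -0.2831  1.1031 -0.0001 -2.0987]
scene lid angle 0.8595 of 5173 2821 off [-0.0255 16.1772] rmax 137.77779117514962
```

View pics/w7.png

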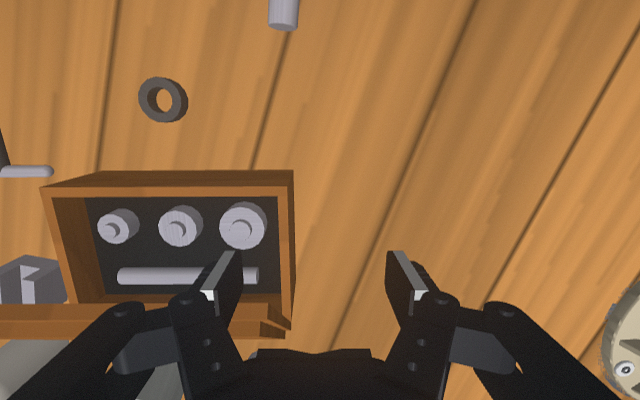

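The wrist view shows the lid's underside edge resting on the left finger (about row 300, col 220), with the other finger past the case end. Lowering along the arc.

```bash
python3 -m creep '{"hand":[70,70,70,70,70],"delta_pos":[[0.0028,0,0.0025],[0.0028,0,0.0025],[0.0028,0,0.0025],[0.0028,0,0.0025],[0.0028,0,0.0025]],"turn":[0,0,0,0,0]}'
python3 -m creep '{"hand":[70,70,70,70,70],"delta_pos":[[0.0025,0,0.0028],[0.0025,0,0.0028],[0.0025,0,0.0028],[0.0025,0,0.0028],[0.0025,0,0.0028]],"turn":[0,0,0,0,0]}'
python3 - <<'E'
from h import *
rep();c=lid("scene");
E
```

```text
clock: 7.93
tcp_pos: [0.4953, -0.034, 0.168]
orientation: [-0.0, 0.811, -0.584, -0.0]
wrist_force: [1.0, -0.3, -0.1]
finger_gap: 0.0699
clock: 8.35
tcp_pos: [0.4982, -0.0435, 0.1567]
orientation: [0.0, 0.812, -0.584, -0.0]
wrist_force: [0.1, -1.0, -0.1]
finger_gap: 0.0698
t 8.35 tcp s,t,z mm [-128.0887  119.7479  156.6966] yaw -161.5 tilt 0.03 F s,t,z [-1.0021  0.2786 -0.1101] gap 69.8 q [-0.2479  0.2141 -0.3013  1.0559  0.0002 -2.1416]
scene lid angle 0.6581 of 5386 3067 off [-0.0169 15.6958] rmax 148.72371166789222
```

```bash
python3 -m creep '{"hand":[70,70,70,70,70],"delta_pos":[[0.0022,0,0.003],[0.0022,0,0.003],[0.0022,0,0.003],[0.0022,0,0.003],[0.0022,0,0.003]],"turn":[0,0,0,0,0]}'
python3 -m creep '{"hand":[70,70,70,70,70],"delta_pos":[[0.0019,0,0.0032],[0.0019,0,0.0032],[0.0019,0,0.0032],[0.0018,0,0.0032],[0.0018,0,0.0032]],"turn":[0,0,0,0,0]}'
python3 - <<'E'
from h import *
rep();c=lid("scene");
E
python3 -m creep '{"hand":[70,70,70,70,70],"delta_pos":[[0.0016,0,0.0034],[0.0016,0,0.0034],[0.0015,0,0.0034],[0.0015,0,0.0034],[0.0014,0,0.0034]],"turn":[0,0,0,0,0]}'
python3 - <<'E'
from h import *
rep();c=lid("scene"); save(c,"s8")
E
```

```text
clock: 8.82
tcp_pos: [0.5011, -0.0519, 0.1448]
orientation: [0.0, 0.812, -0.584, -0.0]
wrist_force: [-0.3, -0.6, -0.1]
finger_gap: 0.0698
clock: 9.23
tcp_pos: [0.5035, -0.059, 0.132]
orientation: [-0.0, 0.812, -0.584, -0.0]
wrist_force: [0.1, -0.7, -0.5]
finger_gap: 0.0695
t 9.23 tcp s,t,z mm [-144.4068  119.5838  132.0064] yaw -161.5 tilt 0.01 F s,t,z [-0.696   0.0817 -0.5356] gap 69.5 q [-0.2751  0.2455 -0.3253  1.      0.0001 -2.1688]
scene lid angle 0.4496 of 5379 3207 off [-0.0154 15.2257] rmax 140.27928342861398
clock: 9.7
tcp_pos: [0.5055, -0.0647, 0.1184]
orientation: [-0.0, 0.812, -0.584, 0.0]
wrist_force: [1.0, -0.8, -0.7]
finger_gap: 0.0699
t 9.7 tcp s,t,z mm [-150.446   119.5491  118.4073] yaw -161.5 tilt 0.01 F s,t,z [-1.0967 -0.6748 -0.7334] gap 69.9 q [-0.2849  0.2618 -0.3398  0.9691  0.0001 -2.1787]
scene lid angle 0.3451 of 5291 3218 off [-0.0099 14.9483] rmax 145.13486461366188
```

View pics/s8.png

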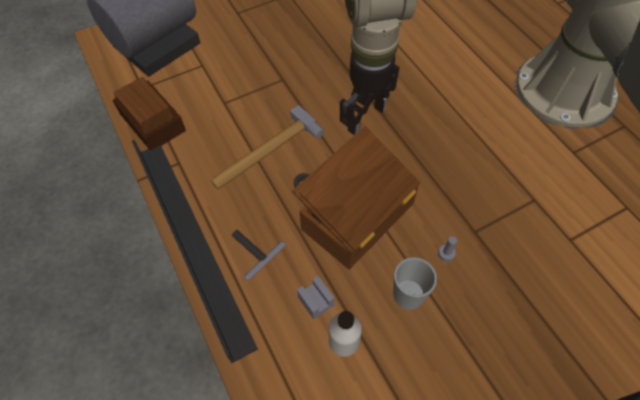

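```bash
python3 -m creep '{"hand":[70,70,70,70,70],"delta_pos":[[0.0006,0,0.0018],[0.0006,0,0.0018],[0.0006,0,0.0018],[0.0006,0,0.0018],[0.0005,0,0.0018]],"turn":[0,0,0,0,0]}'
python3 - <<'E'
from h import *
rep();c=lid("scene");
E
python3 -m creep '{"hand":[70,70,70,70,70],"delta_pos":[[0.0005,0,0.0018],[0.0005,0,0.0018],[0.0005,0,0.0018],[0.0005,0,0.0018],[0.0004,0,0.0018]],"turn":[0,0,0,0,0]}'
python3 - <<'E'
from h import *
rep();c=lid("scene");
E
```

```text
clock: 10.17
tcp_pos: [0.5062, -0.0669, 0.1114]
orientation: [-0.0, 0.812, -0.584, 0.0]
wrist_force: [0.2, -0.3, -0.6]
finger_gap: 0.0702
t 10.17 tcp s,t,z mm [-152.7469  119.5814  111.4009] yaw -161.5 tilt 0.01 F s,t,z [-0.3824 -0.0779 -0.6263] gap 70.2 q [-0.2886  0.2698 -0.3479  0.953  -0.     -2.1823]
scene lid angle 0.2964 of 5247 3260 off [-0.0086 14.779 ] rmax 143.69622372125684
clock: 10.63
tcp_pos: [0.5068, -0.0687, 0.1042]
orientation: [0.0, 0.812, -0.584, 0.0]
wrist_force: [0.1, -2.0, -0.6]
finger_gap: 0.0702
t 10.63 tcp s,t,z mm [-154.717   119.6066  104.158 ] yaw -161.5 tilt 0.01 F s,t,z [-1.9227  0.5207 -0.62  ] gap 70.2 q [-0.2918  0.2781 -0.3563  0.9363 -0.0001 -2.1855]
scene lid angle 0.245 of 5187 3199 off [-0.01   14.7153] rmax 143.8352742169361
```

```bash
python3 -m creep '{"hand":[70,70,70,70,70],"delta_pos":[[0.0004,0,0.0018],[0.0004,0,0.0018],[0.0004,0,0.0018],[0.0004,0,0.0018],[0.0003,0,0.0019]],"turn":[0,0,0,0,0]}'
python3 - <<'E'
from h import *
rep();c=lid("scene");
E
python3 -m creep '{"hand":[70,70,70,70,70],"delta_pos":[[0.0003,0,0.0018],[0.0003,0,0.0018],[0.0003,0,0.0018],[0.0003,0,0.0018],[0.0003,0,0.0018]],"turn":[0,0,0,0,0]}'
python3 - <<'E'
from h import *
rep();c=lid("scene");
E
```

```text
clock: 11.1
tcp_pos: [0.5073, -0.0702, 0.0969]
orientation: [0.0, 0.812, -0.584, 0.0]
wrist_force: [0.6, -3.0, -0.3]
finger_gap: 0.0698
t 11.1 tcp s,t,z mm [-156.2919  119.5661   96.8917] yaw -161.5 tilt 0.02 F s,t,z [-3.0256  0.3811 -0.261 ] gap 69.8 q [-0.2943  0.2863 -0.365   0.9193 -0.0002 -2.1879]
scene lid angle 0.1962 of 5126 3238 off [-0.0038 14.5001] rmax 145.038447162377
clock: 11.57
tcp_pos: [0.5077, -0.0714, 0.0897]
orientation: [0.0, 0.812, -0.584, 0.0]
wrist_force: [0.4, -4.9, -0.7]
finger_gap: 0.0699
t 11.57 tcp s,t,z mm [-157.5212  119.5692   89.7132] yaw -161.51 tilt 0.02 F s,t,z [-4.743   1.1586 -0.7479] gap 69.9 q [-0.2962  0.2943 -0.3737  0.9026 -0.0002 -2.1898]
scene lid angle 0.1484 of 5062 3219 off [-0.0066 14.3473] rmax 142.95792793413187
```

```bash
python3 -m creep '{"hand":[70,70,70,70,70],"delta_pos":[[0.0002,0,0.0018],[0.0002,0,0.0018],[0.0002,0,0.0018],[0.0002,0,0.0018],[0.0002,0,0.0018]],"turn":[0,0,0,0,0]}'
python3 - <<'E'
from h import *
rep();c=lid("scene");
E
```

```text
clock: 12.03
tcp_pos: [0.508, -0.0722, 0.0825]
orientation: [0.0, 0.812, -0.584, 0.0]
wrist_force: [1.4, -5.3, -0.0]
finger_gap: 0.07
t 12.03 tcp s,t,z mm [-158.4141  119.571    82.5041] yaw -161.51 tilt 0.03 F s,t,z [-5.4959  0.368  -0.0292] gap 70.0 q [-0.2976  0.3023 -0.3825  0.8856 -0.0004 -2.191 ]
scene lid angle 0.0979 of 4960 3159 off [-0.0021 14.3076] rmax 145.34304865672053
```

```bash
python3 -m creep '{"hand":[70,70,70,70,70],"delta_pos":[[0.0001,0,0.0014],[0.0001,0,0.0014],[0.0001,0,0.0014],[0.0001,0,0.0014],[0.0001,0,0.0014]],"turn":[0,0,0,0,0]}'
python3 - <<'E'
from h import *
rep();c=lid("scene");
E
```

```text
clock: 12.5
tcp_pos: [0.5082, -0.0727, 0.0769]
orientation: [0.0, 0.811, -0.584, 0.0]
wrist_force: [-0.0, -5.5, -0.5]
finger_gap: 0.07
t 12.5 tcp s,t,z mm [-158.917   119.5576   76.9364] yaw -161.52 tilt 0.04 F s,t,z [-5.1717  1.7872 -0.4899] gap 70.0 q [-0.2983  0.3085 -0.3895  0.8723 -0.0005 -2.1917]
scene lid angle 0.0612 of 4911 3200 off [-0.0038 14.1726] rmax 142.29739656944173
```

```bash
python3 -m creep '{"hand":[70,70,70,70,70],"delta_pos":[[0.00005,0,0.0012],[0.00005,0,0.0012],[0.00005,0,0.0012],[0.00005,0,0.0012],[0.00005,0,0.0012]],"turn":[0,0,0,0,0]}'
python3 - <<'E'
from h import *
rep();c=lid("scene");
E
python3 -m creep '{"hand":[70,70,70,70,70],"delta_pos":[[0,0,0.0008],[0,0,0.0008],[0,0,0.0008],[0,0,0.0008],[0,0,0.0008]],"turn":[0,0,0,0,0]}'
python3 - <<'E'
from h import *
rep();c=lid("scene");
E
```

```text
clock: 12.97
tcp_pos: [0.5083, -0.073, 0.0722]
orientation: [0.0, 0.811, -0.584, 0.0]
wrist_force: [1.5, -6.0, -1.0]
finger_gap: 0.07
t 12.97 tcp s,t,z mm [-159.1999  119.5796   72.16  ] yaw -161.52 tilt 0.05 F s,t,z [-6.1363  0.4803 -1.0003] gap 70.0 q [-0.2986  0.3138 -0.3955  0.861  -0.0007 -2.192 ]
scene lid angle 0.0292 of 4839 3136 off [-0.0008 14.1105] rmax 144.79421907692054
clock: 13.43
tcp_pos: [0.5083, -0.0731, 0.069]
orientation: [0.0, 0.811, -0.584, 0.0]
wrist_force: [1.3, -6.2, -1.0]
finger_gap: 0.07
t 13.43 tcp s,t,z mm [-159.3225  119.5787   68.9691] yaw -161.53 tilt 0.06 F s,t,z [-6.2757  0.7627 -0.9958] gap 70.0 q [-0.2987  0.3173 -0.3995  0.8533 -0.0009 -2.1919]
scene lid angle 0.008 of 4780 3171 off [-0.002  13.9952] rmax 144.36896323699673
```

```bash
python3 -m creep '{"hand":[70,70,70,70,70],"delta_pos":[[0,0,0.0005],[0,0,0.0005],[0,0,0.0005],[0,0,0.0005],[0,0,0.0005]],"turn":[0,0,0,0,0]}'
python3 - <<'E'
from h import *
rep();c=lid("scene");
E
python3 -m creep '{"hand":[70,70,70,70,70],"delta_pos":[[0,0,0.0005],[0,0,0.0005],[0,0,0.0005],[0,0,0.0005],[0,0,0]],"turn":[0,0,0,0,0]}'
python3 - <<'E'
from h import *
rep();c=lid("scene");save(c,"s9")
E
```

```text
clock: 13.9
tcp_pos: [0.5086, -0.0731, 0.0674]
orientation: [0.0, 0.811, -0.584, 0.001]
wrist_force: [-1.1, -5.4, 3.5]
finger_gap: 0.0698
t 13.9 tcp s,t,z mm [-159.4148  119.3372   67.4272] yaw -161.53 tilt 0.08 F s,t,z [-4.7529  2.7407  3.538 ] gap 69.8 q [-0.2988  0.319  -0.4016  0.849  -0.0006 -2.192 ]
scene lid angle 0.0001 of 4765 3135 off [ 0.0001 13.9657] rmax 144.19720072565207
clock: 14.37
tcp_pos: [0.5093, -0.0729, 0.0661]
orientation: [-0.001, 0.812, -0.584, 0.001]
wrist_force: [1.9, -4.9, 3.0]
finger_gap: 0.07
t 14.37 tcp s,t,z mm [-159.4048  118.5824   66.0746] yaw -161.51 tilt 0.15 F s,t,z [-5.2976 -0.2473  2.9726] gap 70.0 q [-0.2984  0.3206 -0.4031  0.8445  0.0003 -2.1919]
scene lid angle -0.0001 of 4739 3157 off [-0.0001 14.0001] rmax 139.96382138554546
```

View pics/s9.png

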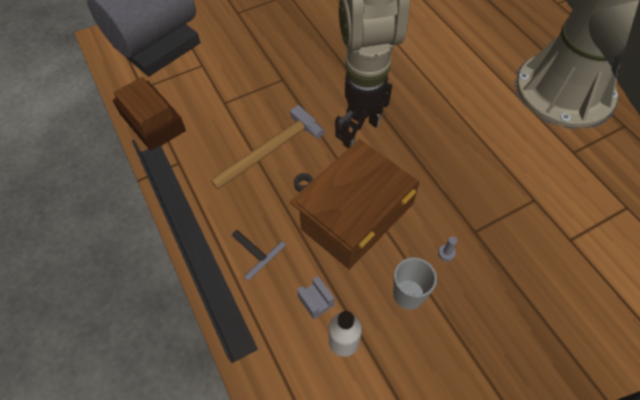

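The lid is shut: the angle reads 0.000 and the vertical friction force has reversed. Retreating forward, then up.

```bash
python3 -m creep '{"hand":[70,70,70,70,70],"delta_pos":[[0.004,0,0],[0.008,0,0],[0.012,0,0],[0.012,0,0],[0,0,0]],"turn":[0,0,0,0,0]}'
python3 -m creep '{"hand":[70,70,70,70,70],"delta_pos":[[0,0,-0.04],[0,0,-0.05],[0,0,-0.05],[0,0,-0.04],[0,0,0]],"turn":[0,0,0,0,0]}'
python3 -m creep '{"hand":[70,70,70,70,70],"delta_pos":[[0,0.04,0],[0,0.04,0],[0,0.02,0],[0,0,0],[0,0,0]],"turn":[0,0,0,0,0]}'
python3 - <<'E'
from h import *
rep();c=lid("scene");save(c,"s10")
c=lid("top");save(c,"t10")
for n in ["scene","top"]:
    c=env.read_camera(n)
    for t in ["oil_bottle","chuck_key","hammer","vee_block","bolt","collar","tin_cup","lid_edge"]:
        for x in env.pinpoint(n,t)[:1]: print(n,t,x)
E
```

```text
clock: 14.83
tcp_pos: [0.5181, -0.1015, 0.0652]
orientation: [-0.0, 0.811, -0.585, 0.0]
wrist_force: [-0.2, -0.2, 1.1]
finger_gap: 0.0698
clock: 15.25
tcp_pos: [0.5206, -0.1011, 0.2164]
orientation: [-0.002, 0.812, -0.584, 0.005]
wrist_force: [1.1, -0.5, 1.1]
finger_gap: 0.0698
clock: 15.67
tcp_pos: [0.4411, -0.1255, 0.2094]
orientation: [-0.0, 0.811, -0.585, 0.0]
wrist_force: [0.1, -0.4, 0.1]
finger_gap: 0.07
t 15.67 tcp s,t,z mm [-187.5966  199.9447  209.382 ] yaw -161.59 tilt 0.04 F s,t,z [-0.4463  0.0587  0.1281] gap 70.0 q [-0.4529  0.1024 -0.3017  1.1663  0.0007 -2.345 ]
scene lid angle 0.0007 of 4738 3228 off [ 0.0007 13.9457] rmax 143.4482036510269
top lid angle -0.0008 of 4287 2633 off [ 0.0092 13.1368] rmax 149.28118540120838
scene oil_bottle {'location': [341.5, 344.0], 'score': 0.73}
scene chuck_key {'location': [342.3, 343.7], 'score': 0.62}
scene hammer {'location': [155.6, 265.2], 'score': 0.79}
scene vee_block {'location': [305.1, 319.3], 'score': 0.95}
scene bolt {'location': [255.6, 444.6], 'score': 0.81}
scene collar {'location': [185.1, 302.9], 'score': 0.75}
scene tin_cup {'location': [293.7, 405.2], 'score': 0.92}
scene lid_edge {'location': [169.1, 326.0], 'score': 0.67}
top oil_bottle {'location': [163.9, 207.4], 'score': 0.93}
top chuck_key {'location': [135.3, 300.3], 'score': 0.89}
top hammer {'location': [180.6, 401.7], 'score': 0.75}
top vee_block {'location': [161.6, 246.8], 'score': 0.83}
top bolt {'location': [274.0, 229.7], 'score': 0.58}
top collar {'location': [198.0, 355.6], 'score': 0.58}
top tin_cup {'location': [182.7, 401.5], 'score': 0.72}
top lid_edge {'location': [212.6, 337.5], 'score': 0.94}
```

View pics/t10.png

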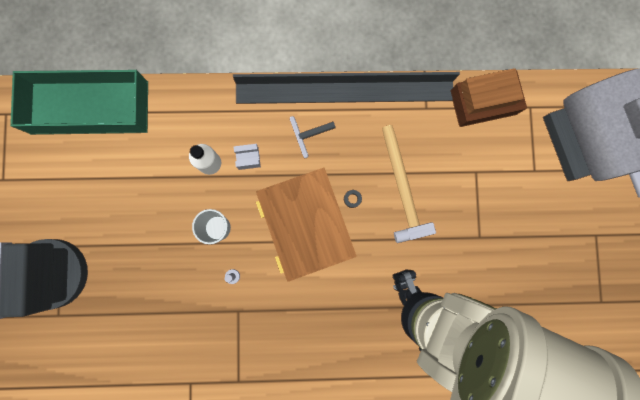

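The top view shows the lid closed at about (225,305). All bystanders are at their original pixels, and the robot is clear at about (290,410).

```bash
python3 -c "
from h import *
env.hand_in(); rep()"
```

```text
the job is handed in; nothing more can be done
the job is handed in; nothing more can be done
```

The case is shut, and I handed the job in at about 16 s of robot time.

- **Tip and catch:** I straddled the lid near its robot-side end without squeezing it and tipped it with the rear finger. It was falling at about 0.7 rad/s and was caught on the front finger at about 0.88 rad.
- **Lowering:** I swung the rear finger out past the lid's end and lowered the lid on the front finger. The tool only points straight down, so the underside's front edge rested on the finger's side face, held by friction under up to about 6 N of sideways push. Descent was about 0.2 rad/s, slowing to about 0.05 rad/s at closing, with no force spike in the readings between moves.
- **Final checks:** The lid angle read 0.00 ± 0.01 rad in both cameras, the robot was clear with wrist force near zero, and every bystander stood at its starting place in the top view.
- **Checks that disagreed:** The final detector run reported "chuck_key" on the bottle in the scene view and "tin_cup" on the hammer in the top view. The pictures show both the key and the cup unmoved. While lowering, the camera's lid angle read up to 0.03 rad below the value worked out from the finger's position, and the two agreed at closing.

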